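# Load the pencil-pot carrier and hold it up level

## Task

Two wooden pencil pots, one round and one square, are ready to go to the staining bench. Stand each upright in the recess of its own shape in the wooden carrier while the carrier is on the table, seated fully down, then lift the loaded carrier by its handle about 12 cm clear of the table and keep it steady and level in the air. Finish while still holding it up by the handle; nothing is put down. Do not topple the pots, and leave the thick offcut, stain tin, paintbrush and glove box where they are.

Things in the scene. Friction and masses are not known exactly. Their poses are not given: they have to be found in the camera images.
- carrier: Loose wooden carrier, about 0.45 kg. Plywood base board 120 (x) by 280 (y) by 24 mm (z) with two blind recesses, 14 mm deep. Between them at the middle stands a wooden arch handle: two posts 18 mm square at x = +-46 mm, a crossbar on top, open below the bar. Origin at the centre of the underside, z up. Loaded it weighs under 0.8 kg and balances within 15 mm of the middle.
- round_recess (a point): Centre of the floor of the round recess, 52 mm in diameter, 14 mm deep, with a 2 mm chamfer at the mouth; at y = +90 mm, z = 10 mm of the carrier. Axes as the carrier's.
- square_recess (a point): Centre of the floor of the square recess, 52 by 52 mm, sides parallel to the carrier's x and y, 14 mm deep, with a 2 mm chamfer; at y = -90 mm, z = 10 mm of the carrier. Axes as the carrier's.
- carrier_grip (a point): Centre of the handle's flat crossbar, 134 mm above the carrier's underside. The bar is 112 mm long along this point's x, 18 mm thick along y and 32 mm tall (118 to 150 mm above the underside). Grip it at the middle across its thickness, from above.
- round_pot: Round pencil pot of bare wood, 46 mm in diameter and 80 mm tall, bored open from the top (34 mm bore, 68 mm deep), about 75 g, standing upright. Origin at the centre of the underside, z up.
- square_pot: Square pencil pot of bare wood, 46 by 46 mm and 95 mm tall, with a round 31 mm bore from the top, about 90 g, standing upright. Origin at the centre of the underside, x and y along the normals of its sides, z up.
- offcut: Thick solid offcut of the same wood, 62 by 62 mm, 60 mm tall, no bore; fits neither recess, to be left alone. Origin at the centre of the underside, z up.
- stain_tin: Open tin of wood stain, 90 mm in diameter, 100 mm tall, to be left alone. Origin at the centre of the underside.
- paintbrush: Flat paintbrush lying on the table, 200 mm long, to be left alone. Origin near its middle, on the table.
- glove_box: Black box of disposable gloves, opening on top, 110 by 230 mm, 60 mm tall, to be left alone. Origin at the centre of the underside.
There are look-alikes about, which are no part of the job. What is shaped like the square_pot but red is not meant.

How it is judged:
On the way, in this order (a step that is already met when the one before it is completed fails the run):
1. both pots stand fully down in the recesses of their own shape, let go, while the carrier is on the table (horizontal distance between round_pot and round_recess below 0.008 m and z of round_pot in the frame of round_recess below 0.004 m and angle between the z axis of each of round_pot, square_pot and the z axis of carrier, either way round below 0.12 rad and horizontal distance between square_pot and square_recess below 0.008 m and z of square_pot in the frame of square_recess below 0.004 m and contact force between each of round_pot, square_pot and the fingers below 0.2 N and height (world z) of carrier below 0.006 m), for 0.2 s.
2. the loaded carrier is lifted clear and kept level (height (world z) of carrier above 0.08 m and angle between carrier's own z axis and vertical below 0.14 rad), for 0.5 s.
At the end, for the whole second after the job is handed in: The fingers hold the carrier 80 to 200 mm above the table, tilted under 0.14 rad, slower than 30 mm/s and 0.15 rad/s; each pot is in the recess of its shape (within 9 mm of its floor's centre, 4 mm of full depth, 0.12 rad of upright in the carrier), untouched by the arm (all of step 2 and height (world z) of carrier below 0.2 m and linear speed of carrier below 0.03 m/s and angular speed of carrier below 0.15 rad/s and contact force between carrier and the fingers above 2 N and contact force between each of round_pot, square_pot and the arm below 0.2 N and distance between round_pot and round_recess below 0.009 m and z of round_pot in the frame of round_recess below 0.004 m and angle between the z axis of each of round_pot, square_pot and the z axis of carrier, either way round below 0.12 rad and distance between square_pot and square_recess below 0.009 m and z of square_pot in the frame of square_recess below 0.004 m); the arm keeps its last pose, push and grip.
It fails at once if a pot is toppled (angle between any of round_pot, square_pot's own z axis and vertical above 0.7 rad).
It fails at once if the offcut, tin, brush or glove box is moved more than 25 mm (distance of any of offcut, stain_tin, paintbrush, glove_box from where it was at the start of the episode above 0.025 m).
It also fails if it takes over 72 s, if anything falls off the work surface, if the arm or the gripper's body presses on something with over 40 N, if the wrist force passes 120 N, or if a joint passes its speed limit or range.

## Robot

A 6-joint arm with a two-finger parallel gripper is mounted at the origin on the work surface. World frame = base frame: x ahead of the robot, y to its left, z up, the work surface at z = 0. Lengths are in m, angles in rad, forces in N, time in s.
With the tool pointing down it reaches from about 0.35 to 0.975 m from the base axis. Payload 4.9 kg.
Tool frame: the origin (TCP) lies at the very end of the fingers, on their centre line; the grasp point (between the pads) lies 19 mm behind it (ctrl.grasp_offset is the distance from the TCP to the grasp point, in m); z points along the fingers, y is the line along which they close (so a half turn about z gives the same grasp; the last joint's range is limited). The gripper opens to 85 mm and grips with 20 to 120 N. Pads are 22 mm wide; open, the fingers measure 114 mm over their backs; the gripper's body (76 mm by 85 mm) begins 54 mm behind the grasp point. The pads swing forward as they close: fully open they stand 13 mm farther back than shut.
Start: joints at [-1.237, 0.053, 1.613, -0, 1.476, -0.119], TCP at [0.273, -0.562, 0.231] pointing down, gripper open.
Joint ranges: [-3.01, 3.01], [-1.01, 2.22], [0.06, 2.58], [-1.02, 4.17], [0.09, 2.62], [-3.14, 3.14]. Speed limits (rad/s): [2.57, 2.57, 3.14, 3.14, 3.14, 3.14].

## Interface

Orientations are given as a rotation vector (axis times angle).
In Python, from station import ctrl, optics gives the robot as it stands.
- The arm moves only by the shell command python3 -m handwheel 'ROWS' [OPENING] [FORCE]. ROWS is JSON, a list of rows, each an object of numbers: "tx", "ty", "tz": the shift along the tool's x, y, z in mm; "roll": the turn about the tool's z in rad. A call has 1 to 12 rows; each row shifts and turns the commanded pose from where the row before left it, along the tool's axes as they then stand; what a row does not reach is not made up. A row lasts 1/12 s, in which the tool goes at most 41.7 mm and 7.16 degrees, less where a joint would pass 70% of its speed; a pose out of reach is approached as far as the arm can. A call with a gripper value outside its range is refused whole. OPENING is the finger opening in mm, from 0 to 85.4, set as the call begins (- or left out, the last holds). The fingers move at their own pace and stop on an object; FORCE is the grip in N (left out, the last holds). Time passes only in rows, so rows that do not move let the fingers close. It gives the time, the measured TCP pose, the force, the opening and the grip force at its end, in the units of the state.
- ctrl.get_obs(): the state, without advancing time (a new reading comes with each control period).
- optics.get_image(name): name is "side" or "top"; returns (picture, depth): 420x560x3 uint8, red, green, blue; 420x560 float32, m along the optical axis (not along the pixel's ray), 0 where there is no reading.
- optics.camera_params(name): a dict with "mtx" (3x3 intrinsics, pixels), "extrinsics" (4x4, takes a point from camera to world coordinates). Camera axes: x right, y down, z forward; pixel columns grow to the right and rows downward; lengths in m; the calibration is good to about 2 mm. A picture is of the moment at which its call begins. camera_params takes no time and is no camera call.
- ctrl.finish_job(): hands the job in; it is judged then, once.
The state is a dict: "t": time; "q": joint angles; "dq": joint speeds; "effort": joint torques, N m; "tool_pos": TCP position; "tool_rot": TCP orientation; "contact_force": force on the tool from outside, world axes, zero at the start; "wrist_torque": the same for the moment, N m; "opening": finger opening in m; "grip_force": force on a finger pad.
Only numpy, scipy, OpenCV 4.12 (cv2) and the standard library are available. Lean on these libraries where they do the work, as an engineer would, in place of code of your own. Each camera call takes 0.05 s, during which the arm holds its last target. There are 200 camera calls.

## Working session

There is one attempt and no reset: what is moved stays moved. The work goes in short steps, Python scripts to look and compute and a shell command to move; the robot and the scene stay as the last step left them, time stands still between calls to the robot, and variables do not carry over. Pictures are saved under pics/ and viewed, at most 10 in all, crops included, and the job is handed in when it is done.

```bash
ls; mkdir -p pics; python3 - <<'E'
from station import ctrl, optics
import cv2, numpy as np
o=ctrl.get_obs(); print(o)
for n in("top","side"):
    im,d=optics.get_image(n); np.savez(f"{n}0.npz",im=im,d=d)
    cv2.imwrite(f"pics/{n}0.png",im[:,:,::-1]); p=optics.camera_params(n); print(n,p)
E
```

```text
pics
{'t': 0.0, 'q': array([-1.23700734e+00,  5.33455708e-02,  1.61431448e+00,  1.36387016e-05,
        1.47601473e+00, -1.18972111e-01]), 'dq': array([-1.46989304e-03,  5.46668800e-04, -4.77333015e-06,  2.47384028e-04,
        1.38073447e-03, -9.41139869e-04]), 'effort': array([-1.09820874e-03, -3.93682158e+01, -3.70177495e+01, -2.22439189e-04,
        6.98784730e-03,  2.48194596e-05]), 'tool_pos': array([ 0.27321613, -0.56141258,  0.2300578 ]), 'tool_rot': array([-3.05941716e+00, -7.04669473e-01,  3.29195015e-04]), 'contact_force': array([ 0.08049214, -0.29108368,  0.02314241]), 'wrist_torque': array([-0.03879422, -0.00077681, -0.01662479]), 'grip_force': 0.0, 'opening': 0.08550841602954778}
top {'mtx': array([[384.25476696,   0.        , 283.26598553],
       [  0.        , 384.25476696, 210.24485784],
       [  0.        ,   0.        ,   1.        ]]), 'extrinsics': array([[-0.10427605, -0.96564543,  0.23802396,  0.3181368 ],
       [-0.99453266,  0.09989802, -0.03041657,  0.06076277],
       [ 0.0055935 , -0.23989433, -0.97078289,  1.12320861],
       [ 0.        ,  0.        ,  0.        ,  1.        ]])}
side {'mtx': array([[424.53171061,   0.        , 276.92158361],
       [  0.        , 424.53171061, 207.89303543],
       [  0.        ,   0.        ,   1.        ]]), 'extrinsics': array([[-0.73559503, -0.48313242,  0.47485052,  0.04458932],
       [-0.67729018,  0.51071592, -0.52957271,  0.63269662],
       [ 0.01334002, -0.71116265, -0.70290094,  0.8707389 ],
       [ 0.        ,  0.        ,  0.        ,  1.        ]])}
```

View pics/top0.png

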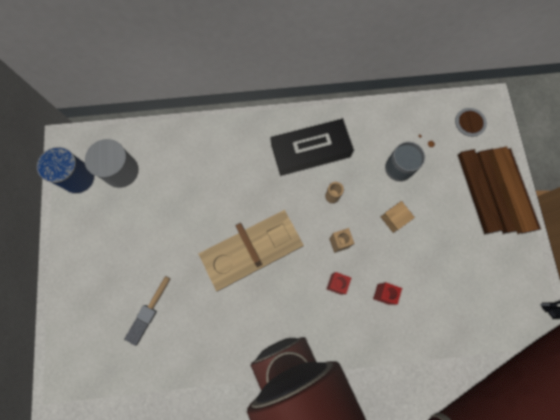

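View pics/side0.png

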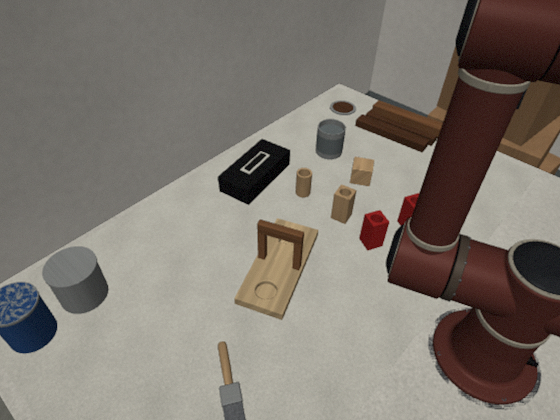

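Top view: round pot at (334,191), bare square pot at (342,240), offcut (399,216, solid and lower), and red look-alikes at (340,284) and (388,294). The carrier is at (250,250), with its round recess at (222,264) and square recess at (277,236). The square_pot is the bare-wood one with a bore at (342,240), and the round_pot is at (334,191). I'll confirm both in a crop.

```bash
cat > h.py <<'E'
import numpy as np, cv2
from station import ctrl, optics
def cast(n,uv,z):
    p=optics.camera_params(n);E=p["extrinsics"];uv=np.atleast_2d(uv).astype(float)
    r=np.c_[uv,np.ones(len(uv))]@np.linalg.inv(p["mtx"]).T@E[:3,:3].T
    return E[:3,3]+r*((z-E[2,3])/r[:,2])[:,None]
def cloud(n,d):
    p=optics.camera_params(n);v,u=np.mgrid[:d.shape[0],:d.shape[1]]
    c=np.dstack([u,v,np.ones_like(u)])@np.linalg.inv(p["mtx"]).T*d[...,None]
    return c@p["extrinsics"][:3,:3].T+p["extrinsics"][:3,3]
def rect(P):
    (c,s,a)=cv2.minAreaRect((P[:,:2]*1000).astype(np.float32)); return np.round(c,1),np.round(s,1),round(a,1),len(P)
E
python3 - <<'E'
from h import *
im=np.load("top0.npz");d=im["d"];im=im["im"]
cv2.imwrite("pics/crop0.png",cv2.resize(im[165:305,195:425,::-1],None,fx=3.4,fy=3.4,interpolation=cv2.INTER_CUBIC))
for n in("top","side"):
    z=np.load(n+"0.npz");W=cloud(n,z["d"]);rgb=z["im"].astype(int)
    ok=z["d"]>0
    boxes={"top":dict(round=(320,175,350,207,.07,.09),square=(325,225,358,255,.085,.105),off=(380,200,415,232,.05,.07),base=(190,200,310,300,.016,.032),bar=(220,210,275,280,.14,.16)),
    "side":dict(round=(290,163,316,200,.07,.09),square=(328,180,360,226,.085,.105),off=(345,150,380,190,.05,.07),base=(230,215,325,320,.016,.032),bar=(250,210,310,280,.14,.16))}[n]
    for k,(a,b,c,e,lo,hi) in boxes.items():
        P=W[b:e,a:c][ok[b:e,a:c]];print(n,k,rect(P[(P[:,2]>lo)&(P[:,2]<hi)]),np.round(np.percentile(P[:,2],[1,99]),3))
E
```

```text
top round (array([ 620., -126.]), array([43.3, 43.9]), 78.1, 113) [-0.003  0.082]
top square (array([ 476.5, -125.8]), array([46.6, 46.3]), 12.0, 210) [-0.004  0.098]
top off (array([ 531.6, -301.4]), array([61.9, 64.1]), 29.6, 477) [-0.004  0.064]
top base (array([482.6, 130.6]), array([120.8, 280.2]), 21.8, 3240) [-0.004  0.15 ]
top bar (array([482.2, 130.1]), array([111.5,  17.1]), 21.5, 302) [-0.003  0.152]
side round (array([ 621.3, -123. ]), array([43.7, 48.8]), 41.4, 124) [-0.002  0.082]
side square (array([ 478.1, -124.5]), array([46.9, 50. ]), 11.4, 209) [-0.002  0.098]
side off (array([ 533.1, -299.3]), array([61.7, 65.9]), 29.3, 307) [-0.003  0.094]
side base (array([485. , 131.1]), array([121.1, 284.4]), 21.8, 3308) [-0.002  0.151]
side bar (array([483.6, 132.7]), array([111.7,  21.3]), 21.4, 394) [-0.002  0.152]
```

View pics/crop0.png

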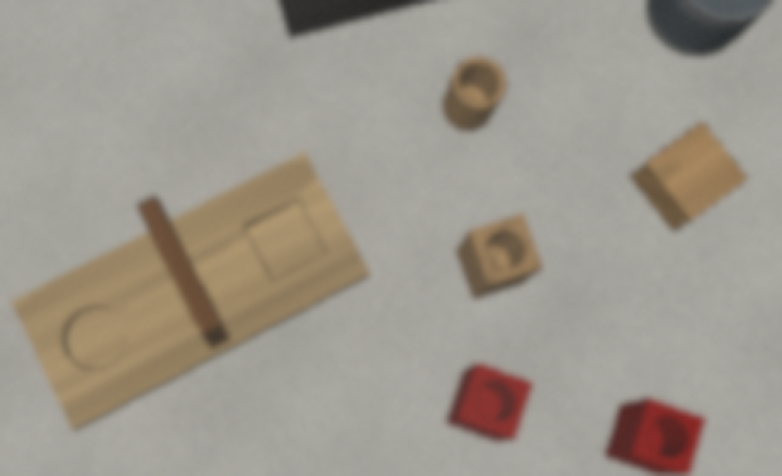

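The crop confirms it: bare-wood square pot with a bore at crop (500,255), round pot at (475,90), both red ones excluded. The carrier is well measured, at (483,131) mm with yaw 21.7°.

```bash
cat > plan.py <<'E'
import sys,numpy as np
from scipy.spatial.transform import Rotation as R
from station import ctrl
x,y,z,yaw=map(float,sys.argv[1:5])  # mm, deg (tool x axis heading)
o=ctrl.get_obs();M=R.from_rotvec(o["tool_rot"]).as_matrix()
th=np.degrees(np.arctan2(M[1,0],M[0,0]));dx,dy,dz=np.array([x,y,z])-o["tool_pos"]*1000
a=np.radians(yaw)
print("t%.2f"%o["t"],np.round(o["tool_pos"]*1000,1),"th %.2f"%th,"tilt",np.round(M[:2,2],4),"F",np.round(o["contact_force"],1),"open %.1f grip %.1f"%(o["opening"]*1000,o["grip_force"]))
print("roll %.4f tx %.1f ty %.1f tz %.1f"%(np.radians(th-yaw),dx*np.cos(a)+dy*np.sin(a),dx*np.sin(a)-dy*np.cos(a),-dz))
E
python3 plan.py 477 -125.2 230 11.8
```

```text
t0.10 [ 273.2 -561.5  230.2] th 25.94 tilt [-0.0006  0.0017] F [-0.4  0.1 -0. ] open 85.5 grip 0.0
roll 0.2469 tx 288.7 ty -385.4 tz 0.2
```

```bash
python3 -m handwheel '[{"roll":0.0823},{"roll":0.0823},{"roll":0.0823},{"tx":18,"ty":-24},{"tx":18,"ty":-24},{"tx":18,"ty":-24},{"tx":18,"ty":-24},{"tx":18,"ty":-24},{"tx":18,"ty":-24},{"tx":18,"ty":-24},{"tx":18,"ty":-24},{"tx":18,"ty":-24}]' 85 40 && python3 -m handwheel '[{"tx":18,"ty":-24},{"tx":18,"ty":-24},{"tx":18,"ty":-24},{"tx":18,"ty":-24},{"tx":18,"ty":-24},{"tx":18,"ty":-24},{"tx":18,"ty":-24},{},{}]'; python3 plan.py 477 -125.2 48 11.8
```

```text
t0.10 [ 273.2 -561.5  230.2] th 25.94 tilt [-0.0006  0.0017] F [-0.4  0.1 -0. ] open 85.5 grip 0.0
roll 0.2469 tx 288.7 ty -385.4 tz 182.2$[0]: bad value
```

```bash
python3 -m handwheel '[{"tx":0,"ty":0,"tz":0,"roll":0.082},{"tx":0,"ty":0,"tz":0,"roll":0.082},{"tx":0,"ty":0,"tz":0,"roll":0.082}]' 85 40; python3 plan.py 477 -125.2 230 11.8
```

```text
t: 0.35
tool_pos: [0.2733, -0.5617, 0.2306]
tool_rot: [-3.124, -0.318, 0.0]
contact_force: [0.4, -0.2, 0.1]
opening: 0.0848
grip_force: 0.0
t0.35 [ 273.3 -561.7  230.6] th 11.61 tilt [-0.0004  0.0012] F [ 0.4 -0.2  0.1] open 84.8 grip 0.0
roll -0.0033 tx 288.7 ty -385.6 tz 0.6
```

All keys are required.

```bash
python3 -m handwheel '[{"tx":24,"ty":-32,"tz":0,"roll":0},{"tx":24,"ty":-32,"tz":0,"roll":0},{"tx":24,"ty":-32,"tz":0,"roll":0},{"tx":24,"ty":-32,"tz":0,"roll":0},{"tx":24,"ty":-32,"tz":0,"roll":0},{"tx":24,"ty":-32,"tz":0,"roll":0},{"tx":24,"ty":-32,"tz":0,"roll":0},{"tx":24,"ty":-32,"tz":0,"roll":0},{"tx":24,"ty":-32,"tz":0,"roll":0},{"tx":24,"ty":-32,"tz":0,"roll":0},{"tx":24,"ty":-32,"tz":0,"roll":0},{"tx":24,"ty":-32,"tz":0,"roll":0}]' && python3 -m handwheel '[{"tx":0,"ty":0,"tz":0,"roll":0},{"tx":0,"ty":0,"tz":0,"roll":0},{"tx":0,"ty":0,"tz":0,"roll":0}]' >/dev/null; python3 plan.py 477 -125.2 48 11.8
```

```text
t: 1.35
tool_pos: [0.4766, -0.125, 0.231]
tool_rot: [-3.125, -0.324, 0.0]
contact_force: [0.3, -0.2, 1.3]
opening: 0.0852
grip_force: 0.0
t1.60 [ 476.2 -127.1  230.9] th 11.88 tilt [-0.0009 -0.0002] F [ 0.4 -0.8 -0.2] open 85.1 grip 0.0
roll 0.0015 tx 1.2 ty -1.7 tz 182.9
```

```bash
python3 -m handwheel '[{"tx":1,"ty":-1.5,"tz":30,"roll":0},{"tx":0,"ty":0,"tz":30,"roll":0},{"tx":0,"ty":0,"tz":30,"roll":0},{"tx":0,"ty":0,"tz":25,"roll":0},{"tx":0,"ty":0,"tz":20,"roll":0},{"tx":0,"ty":0,"tz":20,"roll":0},{"tx":0,"ty":0,"tz":15,"roll":0},{"tx":0,"ty":0,"tz":13,"roll":0},{"tx":0,"ty":0,"tz":0,"roll":0},{"tx":0,"ty":0,"tz":0,"roll":0},{"tx":0,"ty":0,"tz":0,"roll":0}]'; python3 plan.py 477 -125.2 48 11.8
```

```text
t: 2.52
tool_pos: [0.4774, -0.1266, 0.0492]
tool_rot: [3.124, 0.321, 0.002]
contact_force: [0.9, -0.4, -0.4]
opening: 0.085
grip_force: 0.0
t2.52 [ 477.4 -126.6   49.2] th 11.75 tilt [ 0.0011 -0.0006] F [ 0.9 -0.4 -0.4] open 85.0 grip 0.0
roll -0.0009 tx -0.1 ty -1.4 tz 1.2
```

```bash
python3 -m handwheel '[{"tx":0,"ty":0,"tz":0,"roll":0},{"tx":0,"ty":0,"tz":0,"roll":0},{"tx":0,"ty":0,"tz":0,"roll":0},{"tx":0,"ty":0,"tz":0,"roll":0},{"tx":0,"ty":0,"tz":0,"roll":0},{"tx":0,"ty":0,"tz":0,"roll":0},{"tx":0,"ty":0,"tz":0,"roll":0},{"tx":0,"ty":0,"tz":0,"roll":0},{"tx":0,"ty":0,"tz":0,"roll":0},{"tx":0,"ty":0,"tz":0,"roll":0}]' 30 30; python3 plan.py 477 -125.2 230 11.8
```

```text
t: 3.35
tool_pos: [0.4778, -0.1257, 0.0492]
tool_rot: [3.124, 0.324, 0.002]
contact_force: [-0.4, -0.8, 5.1]
opening: 0.0457
grip_force: 32.4
t3.35 [ 477.8 -125.7   49.2] th 11.85 tilt [ 0.0013 -0.0007] F [-0.4 -0.8  5.1] open 45.7 grip 32.4
roll 0.0009 tx -0.7 ty -0.6 tz -180.8
```

```bash
python3 -m handwheel '[{"tx":0,"ty":0,"tz":-10,"roll":0},{"tx":0,"ty":0,"tz":-20,"roll":0},{"tx":0,"ty":0,"tz":-25,"roll":0},{"tx":0,"ty":0,"tz":-25,"roll":0},{"tx":0,"ty":0,"tz":-25,"roll":0},{"tx":0,"ty":0,"tz":-25,"roll":-0.043},{"tx":0,"ty":0,"tz":-20,"roll":-0.043},{"tx":0,"ty":0,"tz":-10,"roll":-0.043},{"tx":0,"ty":0,"tz":0,"roll":-0.043},{"tx":0,"ty":0,"tz":0,"roll":0},{"tx":0,"ty":0,"tz":0,"roll":0},{"tx":0,"ty":0,"tz":0,"roll":0}]'; python3 plan.py 516.3 47.2 210 21.7; python3 - <<'E'
from h import *
for n in("top","side"):
    im,d=optics.get_image(n);W=cloud(n,d);P=W[d>0];o=ctrl.get_obs()["tool_pos"]
    cv2.imwrite(f"pics/held_{n}.png",im[:,:,::-1])
    m=(abs(P[:,0]-o[0])<.06)&(abs(P[:,1]-o[1])<.06)&(P[:,2]>.13)&(P[:,2]<.19)
    print(n,rect(P[m]),P[m][:,2].min())
E
```

```text
t: 4.35
tool_pos: [0.4765, -0.125, 0.2073]
tool_rot: [-3.084, -0.59, 0.003]
contact_force: [0.4, 0.4, -1.2]
opening: 0.0456
grip_force: 31.7
t4.35 [ 476.5 -125.   207.3] th 21.66 tilt [-0.0018  0.0009] F [ 0.4  0.4 -1.2] open 45.6 grip 31.7
roll -0.0007 tx 100.7 ty -145.3 tz -2.7
top (array([ 453.7, -133.1]), array([ 0.3, 36.2]), 21.4, 12) 0.15951085335112813
side (array([ 462.6, -116. ]), array([63.3, 32.2]), 64.3, 194) 0.15630961711845326
```

```bash
python3 -m handwheel '[{"tx":6,"ty":-9,"tz":0,"roll":0},{"tx":13,"ty":-19,"tz":0,"roll":0},{"tx":16,"ty":-23,"tz":0,"roll":0},{"tx":16,"ty":-23,"tz":0,"roll":0},{"tx":16,"ty":-23,"tz":0,"roll":0},{"tx":16,"ty":-22,"tz":0,"roll":0},{"tx":12.5,"ty":-17.3,"tz":0,"roll":0},{"tx":6,"ty":-9,"tz":0,"roll":0},{"tx":0,"ty":0,"tz":0,"roll":0},{"tx":0,"ty":0,"tz":0,"roll":0},{"tx":0,"ty":0,"tz":0,"roll":0}]' >/dev/null;  python3 -m handwheel '[{"tx":0,"ty":0,"tz":20,"roll":0},{"tx":0,"ty":0,"tz":25,"roll":0},{"tx":0,"ty":0,"tz":25,"roll":0},{"tx":0,"ty":0,"tz":25,"roll":0},{"tx":0,"ty":0,"tz":15,"roll":0},{"tx":0,"ty":0,"tz":10,"roll":0},{"tx":0,"ty":0,"tz":0,"roll":0},{"tx":0,"ty":0,"tz":0,"roll":0},{"tx":0,"ty":0,"tz":0,"roll":0}]'; python3 plan.py 516.3 47.2 59.2 21.7; python3 - <<'E'
from h import *
o=[]
for n,(a,b,c,e) in dict(top=(190,170,330,310),side=(220,180,340,320)).items():
    im,d=optics.get_image(n); c=cv2.resize(im[b:e,a:c,::-1],(400,400 if n=="top" else 467),interpolation=cv2.INTER_CUBIC);o.append(cv2.copyMakeBorder(c,0,467-c.shape[0],0,0,0))
cv2.imwrite("pics/sq.png",np.hstack(o))
E
```

```text
t: 6.12
tool_pos: [0.5188, 0.0467, 0.0899]
tool_rot: [3.085, 0.59, 0.004]
contact_force: [0.1, -0.8, -0.9]
opening: 0.0455
grip_force: 31.8
t6.12 [518.8  46.7  89.9] th 21.66 tilt [ 0.0026 -0.0002] F [ 0.1 -0.8 -0.9] open 45.5 grip 31.8
roll -0.0007 tx -2.1 ty -1.4 tz 30.7
```

View pics/sq.png

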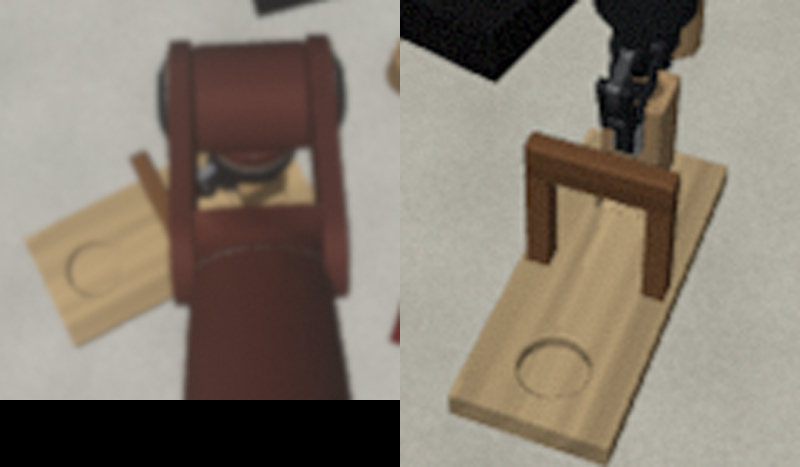

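The left panel is mostly hidden by the arm. The right panel shows the held pot above the far end of the board, behind the handle. I'll correct slightly and lower gently.

```bash
python3 -m handwheel '[{"tx":-1,"ty":-1.2,"tz":5,"roll":0},{"tx":0,"ty":0,"tz":4,"roll":0},{"tx":0,"ty":0,"tz":2,"roll":0},{"tx":0,"ty":0,"tz":2,"roll":0},{"tx":0,"ty":0,"tz":2,"roll":0},{"tx":0,"ty":0,"tz":2,"roll":0},{"tx":0,"ty":0,"tz":1,"roll":0},{"tx":0,"ty":0,"tz":1,"roll":0},{"tx":0,"ty":0,"tz":1,"roll":0},{"tx":0,"ty":0,"tz":0,"roll":0}]'; python3 plan.py 516.3 47.2 59.2 21.7
```

```text
t: 7.05
tool_pos: [0.5162, 0.0479, 0.0681]
tool_rot: [-3.085, -0.591, 0.0]
contact_force: [0.1, 0.3, -0.8]
opening: 0.0457
grip_force: 31.8
t7.05 [516.2  47.9  68.1] th 21.70 tilt [-0.0003  0.    ] F [ 0.1  0.3 -0.8] open 45.7 grip 31.8
roll 0.0000 tx -0.2 ty 0.7 tz 8.9
```

```bash
python3 -m handwheel '[{"tx":0,"ty":0,"tz":1.5,"roll":0},{"tx":0,"ty":0,"tz":1.5,"roll":0},{"tx":0,"ty":0,"tz":1.5,"roll":0},{"tx":0,"ty":0,"tz":1.5,"roll":0},{"tx":0,"ty":0,"tz":1,"roll":0},{"tx":0,"ty":0,"tz":0.8,"roll":0},{"tx":0,"ty":0,"tz":0,"roll":0},{"tx":0,"ty":0,"tz":0,"roll":0}]'; python3 plan.py 516.3 47.2 59.2 21.7
```

```text
t: 7.72
tool_pos: [0.5163, 0.0479, 0.0605]
tool_rot: [-3.085, -0.592, 0.0]
contact_force: [-0.2, -0.7, -1.2]
opening: 0.0456
grip_force: 31.8
t7.72 [516.3  47.9  60.5] th 21.71 tilt [-0.0001  0.    ] F [-0.2 -0.7 -1.2] open 45.6 grip 31.8
roll 0.0001 tx -0.2 ty 0.7 tz 1.3
```

Seated to within about 1 mm. Go down 1 mm more, then release and rise.

```bash
python3 -m handwheel '[{"tx":0,"ty":0,"tz":0.5,"roll":0},{"tx":0,"ty":0,"tz":0.5,"roll":0},{"tx":0,"ty":0,"tz":0,"roll":0},{"tx":0,"ty":0,"tz":0,"roll":0}]'; python3 -m handwheel '[{"tx":0,"ty":0,"tz":0,"roll":0},{"tx":0,"ty":0,"tz":0,"roll":0},{"tx":0,"ty":0,"tz":0,"roll":0},{"tx":0,"ty":0,"tz":0,"roll":0},{"tx":0,"ty":0,"tz":0,"roll":0},{"tx":0,"ty":0,"tz":0,"roll":0}]' 75;  python3 -m handwheel '[{"tx":0,"ty":0,"tz":-5,"roll":0},{"tx":0,"ty":0,"tz":-15,"roll":0},{"tx":0,"ty":0,"tz":-25,"roll":0},{"tx":0,"ty":0,"tz":-30,"roll":0},{"tx":0,"ty":0,"tz":-30,"roll":0},{"tx":0,"ty":0,"tz":-30,"roll":0},{"tx":0,"ty":0,"tz":-25,"roll":0},{"tx":0,"ty":0,"tz":-10,"roll":0},{"tx":0,"ty":0,"tz":0,"roll":0},{"tx":0,"ty":0,"tz":0,"roll":0}]'; python3 plan.py 620.5 -125 230 21.7
```

```text
t: 8.05
tool_pos: [0.5163, 0.0479, 0.0595]
tool_rot: [3.085, 0.591, 0.0]
contact_force: [0.3, 0.5, -0.5]
opening: 0.0457
grip_force: 31.8
t: 8.55
tool_pos: [0.5163, 0.0479, 0.0596]
tool_rot: [3.085, 0.591, 0.0]
contact_force: [0.4, -0.2, -0.5]
opening: 0.0747
grip_force: 0.0
t: 9.38
tool_pos: [0.5162, 0.0479, 0.229]
tool_rot: [-3.085, -0.591, 0.0]
contact_force: [-0.7, -0.3, -1.1]
opening: 0.0751
grip_force: 0.0
t9.38 [516.2  47.9 229. ] th 21.70 tilt [-0.0001 -0.    ] F [-0.7 -0.3 -1.1] open 75.1 grip 0.0
roll 0.0000 tx 33.0 ty 199.2 tz -1.0
```

```bash
python3 -m handwheel '[{"tx":2,"ty":12,"tz":0,"roll":0},{"tx":4,"ty":24,"tz":0,"roll":0},{"tx":5,"ty":30,"tz":0,"roll":0},{"tx":5,"ty":30,"tz":0,"roll":0},{"tx":5,"ty":30,"tz":0,"roll":0},{"tx":5,"ty":30,"tz":0,"roll":0},{"tx":4,"ty":24,"tz":0,"roll":0},{"tx":2,"ty":12,"tz":0,"roll":0},{"tx":1,"ty":7.2,"tz":0,"roll":0},{"tx":0,"ty":0,"tz":0,"roll":0},{"tx":0,"ty":0,"tz":0,"roll":0},{"tx":0,"ty":0,"tz":0,"roll":0}]' 85 >/dev/null; python3 plan.py 620.5 -125 38 21.7; python3 - <<'E'
from h import *
im,d=optics.get_image("top");W=cloud("top",d);P=W[d>0]
m=(abs(P[:,0]-.516)<.04)&(abs(P[:,1]-.0475)<.04)&(P[:,2]>.09)&(P[:,2]<.115);print(rect(P[m]),np.median(P[m][:,2]))
m=(P[:,0]>.35)&(P[:,0]<.62)&(P[:,1]>-.03)&(P[:,1]<.3)&(P[:,2]>.016)&(P[:,2]<.032);print(rect(P[m]))
E
```

```text
t10.38 [ 620.1 -123.9  229.1] th 21.76 tilt [-0.0008  0.0005] F [-0.6 -1.   0.3] open 84.9 grip 0.0
roll 0.0011 tx -0.0 ty 1.2 tz 191.1
(array([514.6,  47.4]), array([46. , 46.1]), 21.3, 213) 0.10516873305768559
(array([482.6, 130.7]), array([120.9, 280.3]), 21.9, 3186)
```

Square pot is seated (top at 105 mm) and the carrier hasn't moved.

```bash
python3 -m handwheel '[{"tx":0,"ty":1,"tz":30,"roll":0},{"tx":0,"ty":0,"tz":30,"roll":0},{"tx":0,"ty":0,"tz":30,"roll":0},{"tx":0,"ty":0,"tz":30,"roll":0},{"tx":0,"ty":0,"tz":25,"roll":0},{"tx":0,"ty":0,"tz":20,"roll":0},{"tx":0,"ty":0,"tz":16,"roll":0},{"tx":0,"ty":0,"tz":10,"roll":0},{"tx":0,"ty":0,"tz":0,"roll":0},{"tx":0,"ty":0,"tz":0,"roll":0},{"tx":0,"ty":0,"tz":0,"roll":0}]'; python3 -m handwheel '[{"tx":0,"ty":0,"tz":0,"roll":0},{"tx":0,"ty":0,"tz":0,"roll":0},{"tx":0,"ty":0,"tz":0,"roll":0},{"tx":0,"ty":0,"tz":0,"roll":0},{"tx":0,"ty":0,"tz":0,"roll":0},{"tx":0,"ty":0,"tz":0,"roll":0},{"tx":0,"ty":0,"tz":0,"roll":0},{"tx":0,"ty":0,"tz":0,"roll":0},{"tx":0,"ty":0,"tz":0,"roll":0},{"tx":0,"ty":0,"tz":0,"roll":0}]' 30 30; python3 plan.py 620.5 -125 38 21.7
```

```text
t: 11.35
tool_pos: [0.6221, -0.1259, 0.0403]
tool_rot: [3.084, 0.592, 0.004]
contact_force: [0.5, -0.1, 0.6]
opening: 0.0852
grip_force: 0.0
t: 12.18
tool_pos: [0.6217, -0.1261, 0.0396]
tool_rot: [3.085, 0.591, 0.002]
contact_force: [-0.7, 0.1, 6.3]
opening: 0.0458
grip_force: 30.7
t12.18 [ 621.7 -126.1   39.6] th 21.70 tilt [ 0.0013 -0.0003] F [-0.7  0.1  6.3] open 45.8 grip 30.7
roll 0.0000 tx -0.7 ty -1.5 tz 1.6
```

```bash
python3 -m handwheel '[{"tx":0,"ty":0,"tz":-8,"roll":0},{"tx":0,"ty":0,"tz":-17,"roll":0},{"tx":0,"ty":0,"tz":-25,"roll":0},{"tx":0,"ty":0,"tz":-30,"roll":0},{"tx":0,"ty":0,"tz":-30,"roll":0},{"tx":0,"ty":0,"tz":-30,"roll":0},{"tx":0,"ty":0,"tz":-30,"roll":0},{"tx":0,"ty":0,"tz":-20,"roll":0},{"tx":0,"ty":0,"tz":-10,"roll":0},{"tx":0,"ty":0,"tz":0,"roll":0},{"tx":0,"ty":0,"tz":0,"roll":0}]'; python3 plan.py 449.7 214.2 235 21.7
```

```text
t: 13.1
tool_pos: [0.6207, -0.1258, 0.2376]
tool_rot: [-3.085, -0.591, 0.001]
contact_force: [0.0, -0.6, -1.0]
opening: 0.0459
grip_force: 30.9
t13.10 [ 620.7 -125.8  237.6] th 21.70 tilt [-0.0009  0.0003] F [ 0.  -0.6 -1. ] open 45.9 grip 30.9
roll 0.0000 tx -33.1 ty -379.1 tz 2.6
```

```bash
python3 -m handwheel '[{"tx":-1,"ty":-12,"tz":0,"roll":0},{"tx":-2,"ty":-24,"tz":0,"roll":0},{"tx":-2.6,"ty":-30,"tz":0,"roll":0},{"tx":-2.6,"ty":-30,"tz":0,"roll":0},{"tx":-2.6,"ty":-30,"tz":0,"roll":0},{"tx":-2.6,"ty":-30,"tz":0,"roll":0},{"tx":-2.6,"ty":-30,"tz":0,"roll":0},{"tx":-2.6,"ty":-30,"tz":0,"roll":0},{"tx":-2.6,"ty":-30,"tz":0,"roll":0},{"tx":-2.6,"ty":-30,"tz":0,"roll":0},{"tx":-2.6,"ty":-30,"tz":0,"roll":0},{"tx":-2.6,"ty":-30,"tz":0,"roll":0}]' >/dev/null;  python3 -m handwheel '[{"tx":-2,"ty":-25,"tz":0,"roll":0},{"tx":-1,"ty":-12,"tz":0,"roll":0},{"tx":-0.4,"ty":-6,"tz":0,"roll":0},{"tx":0,"ty":0,"tz":0,"roll":0},{"tx":0,"ty":0,"tz":0,"roll":0},{"tx":0,"ty":0,"tz":0,"roll":0},{"tx":0,"ty":0,"tz":0,"roll":0}]'; python3 plan.py 449.7 214.2 49.6 21.7
```

```text
t: 14.68
tool_pos: [0.4512, 0.2133, 0.2383]
tool_rot: [3.086, 0.589, -0.0]
contact_force: [0.6, -1.2, -1.2]
opening: 0.046
grip_force: 31.0
t14.68 [451.2 213.3 238.3] th 21.61 tilt [-0.0002 -0.0004] F [ 0.6 -1.2 -1.2] open 46.0 grip 31.0
roll -0.0017 tx -1.1 ty -1.4 tz 188.7
```

```bash
python3 -m handwheel '[{"tx":-0.4,"ty":-1.2,"tz":15,"roll":0},{"tx":0,"ty":0,"tz":25,"roll":0},{"tx":0,"ty":0,"tz":30,"roll":0},{"tx":0,"ty":0,"tz":30,"roll":0},{"tx":0,"ty":0,"tz":30,"roll":0},{"tx":0,"ty":0,"tz":20,"roll":0},{"tx":0,"ty":0,"tz":10,"roll":0},{"tx":0,"ty":0,"tz":0,"roll":0},{"tx":0,"ty":0,"tz":0,"roll":0},{"tx":0,"ty":0,"tz":0,"roll":0},{"tx":0,"ty":0,"tz":0,"roll":0}]'; python3 plan.py 449.7 214.2 49.6 21.7; python3 - <<'E'
from h import *
im,d=optics.get_image("side")
cv2.imwrite("pics/rd.png",cv2.resize(im[180:330,200:350,::-1],(500,500),interpolation=cv2.INTER_CUBIC))
E
```

```text
t: 15.6
tool_pos: [0.4516, 0.2156, 0.0807]
tool_rot: [-3.085, -0.591, -0.006]
contact_force: [0.1, 0.8, -0.1]
opening: 0.046
grip_force: 31.0
t15.60 [451.6 215.6  80.7] th 21.69 tilt [0.0038 0.0011] F [ 0.1  0.8 -0.1] open 46.0 grip 31.0
roll -0.0002 tx -2.3 ty 0.6 tz 31.1
```

View pics/rd.png

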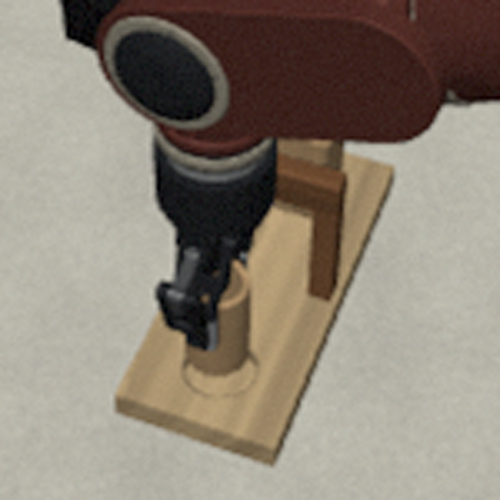

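The round pot hovers over the round recess (rim around crop (220,378)), with its base at about (215,365). That matches the numbers, so I'll correct by tx -1.3, ty +0.5 and lower.

```bash
python3 -m handwheel '[{"tx":-1.3,"ty":0.5,"tz":5,"roll":0},{"tx":0,"ty":0,"tz":4,"roll":0},{"tx":0,"ty":0,"tz":2,"roll":0},{"tx":0,"ty":0,"tz":2,"roll":0},{"tx":0,"ty":0,"tz":2,"roll":0},{"tx":0,"ty":0,"tz":2,"roll":0},{"tx":0,"ty":0,"tz":1.5,"roll":0},{"tx":0,"ty":0,"tz":1.5,"roll":0},{"tx":0,"ty":0,"tz":1,"roll":0},{"tx":0,"ty":0,"tz":0,"roll":0},{"tx":0,"ty":0,"tz":0,"roll":0}]'; python3 plan.py 449.7 214.2 49.6 21.7
```

```text
t: 16.57
tool_pos: [0.4489, 0.2143, 0.0575]
tool_rot: [3.085, 0.591, -0.0]
contact_force: [0.3, -0.3, -0.3]
opening: 0.0457
grip_force: 31.0
t16.57 [448.9 214.3  57.5] th 21.70 tilt [-0. -0.] F [ 0.3 -0.3 -0.3] open 45.7 grip 31.0
roll 0.0000 tx 0.7 ty 0.4 tz 7.9
```

```bash
python3 -m handwheel '[{"tx":0.5,"ty":0,"tz":1.5,"roll":0},{"tx":0,"ty":0,"tz":1.5,"roll":0},{"tx":0,"ty":0,"tz":1.5,"roll":0},{"tx":0,"ty":0,"tz":1,"roll":0},{"tx":0,"ty":0,"tz":1,"roll":0},{"tx":0,"ty":0,"tz":0.6,"roll":0},{"tx":0,"ty":0,"tz":0.5,"roll":0},{"tx":0,"ty":0,"tz":0,"roll":0},{"tx":0,"ty":0,"tz":0,"roll":0}]'; python3 -m handwheel '[{"tx":0,"ty":0,"tz":0,"roll":0},{"tx":0,"ty":0,"tz":0,"roll":0},{"tx":0,"ty":0,"tz":0,"roll":0},{"tx":0,"ty":0,"tz":0,"roll":0},{"tx":0,"ty":0,"tz":0,"roll":0},{"tx":0,"ty":0,"tz":0,"roll":0}]' 75;  python3 -m handwheel '[{"tx":0,"ty":0,"tz":-5,"roll":0},{"tx":0,"ty":0,"tz":-15,"roll":0},{"tx":0,"ty":0,"tz":-25,"roll":0},{"tx":0,"ty":0,"tz":-30,"roll":0},{"tx":0,"ty":0,"tz":-30,"roll":0},{"tx":0,"ty":0,"tz":-30,"roll":0},{"tx":0,"ty":0,"tz":-25,"roll":0},{"tx":0,"ty":0,"tz":-20,"roll":0},{"tx":0,"ty":0,"tz":-5,"roll":0},{"tx":0,"ty":0,"tz":0,"roll":0},{"tx":0,"ty":0,"tz":0,"roll":0}]'; python3 plan.py 483 130.8 115 21.7;python3 - <<'E'
from h import *
for n in("top","side"):
  im,d=optics.get_image(n);W=cloud(n,d);P=W[d>0]
  for x,y,a,b in((.516,.0475,.09,.115),(.449,.214,.075,.1)):
    m=(abs(P[:,0]-x)<.04)&(abs(P[:,1]-y)<.04)&(P[:,2]>a)&(P[:,2]<b)
    if m.sum()>5: print(n,rect(P[m]),np.median(P[m][:,2]))
  m=(P[:,0]>.35)&(P[:,0]<.62)&(P[:,1]>-.03)&(P[:,1]<.3)&(P[:,2]>.016)&(P[:,2]<.032);print(rect(P[m]))
E
```

```text
t: 17.32
tool_pos: [0.4494, 0.2145, 0.0499]
tool_rot: [-3.085, -0.591, -0.0]
contact_force: [0.2, -0.3, -1.6]
opening: 0.0463
grip_force: 31.0
t: 17.82
tool_pos: [0.4494, 0.2145, 0.05]
tool_rot: [-3.085, -0.591, -0.0]
contact_force: [0.1, -0.2, 0.1]
opening: 0.0749
grip_force: 0.0
t: 18.73
tool_pos: [0.449, 0.2143, 0.234]
tool_rot: [3.085, 0.591, -0.002]
contact_force: [-0.1, -0.2, -0.4]
opening: 0.0752
grip_force: 0.0
t18.73 [449.  214.3 234. ] th 21.70 tilt [-0.001  -0.0003] F [-0.1 -0.2 -0.4] open 75.2 grip 0.0
roll 0.0001 tx 0.7 ty 90.2 tz 119.0
top (array([514.8,  47.6]), array([46. , 46.3]), 21.1, 210) 0.10496004761412503
top (array([440.5, 231.9]), array([24.3,  4.9]), 17.2, 17) 0.09005369900545168
(array([482.6, 130.7]), array([121.2, 280.6]), 22.0, 2480)
side (array([516.7,  48.9]), array([46.4, 49.8]), 20.6, 296) 0.10368648667106883
side (array([449. , 216.3]), array([43.2, 45.9]), 43.7, 240) 0.08793244877497214
(array([484.5, 132. ]), array([120.8, 283.6]), 21.7, 2933)
```

```bash
python3 -m handwheel '[{"tx":0.7,"ty":10,"tz":0,"roll":0},{"tx":0,"ty":20,"tz":0,"roll":0},{"tx":0,"ty":25,"tz":0,"roll":0},{"tx":0,"ty":20,"tz":0,"roll":0},{"tx":0,"ty":10,"tz":0,"roll":0},{"tx":0,"ty":5.2,"tz":0,"roll":0},{"tx":0,"ty":0,"tz":0,"roll":0},{"tx":0,"ty":0,"tz":0,"roll":0},{"tx":0,"ty":0,"tz":0,"roll":0}]' 60; python3 -m handwheel '[{"tx":0,"ty":0,"tz":15,"roll":0},{"tx":0,"ty":0,"tz":25,"roll":0},{"tx":0,"ty":0,"tz":30,"roll":0},{"tx":0,"ty":0,"tz":25,"roll":0},{"tx":0,"ty":0,"tz":15,"roll":0},{"tx":0,"ty":0,"tz":8,"roll":0},{"tx":0,"ty":0,"tz":0,"roll":0},{"tx":0,"ty":0,"tz":0,"roll":0},{"tx":0,"ty":0,"tz":0,"roll":0},{"tx":0,"ty":0,"tz":0,"roll":0}]'; python3 plan.py 483 130.8 115 21.7
```

```text
t: 19.58
tool_pos: [0.4831, 0.1315, 0.2347]
tool_rot: [-3.085, -0.593, 0.001]
contact_force: [-0.5, 0.3, 0.2]
opening: 0.0599
grip_force: 0.0
t: 20.42
tool_pos: [0.4846, 0.1312, 0.1188]
tool_rot: [3.085, 0.592, 0.005]
contact_force: [-0.7, 0.8, 0.2]
opening: 0.0601
grip_force: 0.0
t20.42 [484.6 131.2 118.8] th 21.72 tilt [0.0032 0.0004] F [-0.7  0.8  0.2] open 60.1 grip 0.0
roll 0.0003 tx -1.6 ty -0.2 tz 3.8
```

```bash
python3 -m handwheel '[{"tx":-1,"ty":0,"tz":2,"roll":0},{"tx":0,"ty":0,"tz":1,"roll":0},{"tx":0,"ty":0,"tz":0,"roll":0},{"tx":0,"ty":0,"tz":0,"roll":0},{"tx":0,"ty":0,"tz":0,"roll":0}]' >/dev/null; python3 -m handwheel '[{"tx":0,"ty":0,"tz":0,"roll":0},{"tx":0,"ty":0,"tz":0,"roll":0},{"tx":0,"ty":0,"tz":0,"roll":0},{"tx":0,"ty":0,"tz":0,"roll":0},{"tx":0,"ty":0,"tz":0,"roll":0},{"tx":0,"ty":0,"tz":0,"roll":0},{"tx":0,"ty":0,"tz":0,"roll":0},{"tx":0,"ty":0,"tz":0,"roll":0},{"tx":0,"ty":0,"tz":0,"roll":0},{"tx":0,"ty":0,"tz":0,"roll":0}]' 5 90; python3 plan.py 483 130.8 235 21.7
```

```text
t: 21.67
tool_pos: [0.4827, 0.1304, 0.1141]
tool_rot: [3.085, 0.591, 0.001]
contact_force: [0.9, -1.6, 2.0]
opening: 0.0166
grip_force: 88.9
t21.67 [482.7 130.4 114.1] th 21.71 tilt [ 0.0005 -0.0003] F [ 0.9 -1.6  2. ] open 16.6 grip 88.9
roll 0.0001 tx 0.5 ty -0.2 tz -120.9
```

Firm on the bar. Lift gently by 120 mm.

```bash
python3 -m handwheel '[{"tx":0,"ty":0,"tz":-3,"roll":0},{"tx":0,"ty":0,"tz":-6,"roll":0},{"tx":0,"ty":0,"tz":-10,"roll":0},{"tx":0,"ty":0,"tz":-12,"roll":0},{"tx":0,"ty":0,"tz":-13,"roll":0},{"tx":0,"ty":0,"tz":-14,"roll":0},{"tx":0,"ty":0,"tz":-14,"roll":0},{"tx":0,"ty":0,"tz":-13,"roll":0},{"tx":0,"ty":0,"tz":-12,"roll":0},{"tx":0,"ty":0,"tz":-10,"roll":0},{"tx":0,"ty":0,"tz":-8,"roll":0},{"tx":0,"ty":0,"tz":-6,"roll":0}]' >/dev/null; python3 -m handwheel '[{"tx":0,"ty":0,"tz":-2,"roll":0},{"tx":0,"ty":0,"tz":0,"roll":0},{"tx":0,"ty":0,"tz":0,"roll":0},{"tx":0,"ty":0,"tz":0,"roll":0},{"tx":0,"ty":0,"tz":0,"roll":0},{"tx":0,"ty":0,"tz":0,"roll":0},{"tx":0,"ty":0,"tz":0,"roll":0},{"tx":0,"ty":0,"tz":0,"roll":0},{"tx":0,"ty":0,"tz":0,"roll":0},{"tx":0,"ty":0,"tz":0,"roll":0},{"tx":0,"ty":0,"tz":0,"roll":0},{"tx":0,"ty":0,"tz":0,"roll":0}]'; python3 plan.py 483 130.8 235 21.7; python3 - <<'E'
from h import *
im,d=optics.get_image("side");W=cloud("side",d)
cv2.imwrite("pics/lift.png",im[:,:,::-1])
P=W[d>0];m=(P[:,0]>.33)&(P[:,0]<.64)&(P[:,1]>-.05)&(P[:,1]<.32)&(P[:,2]>.12)&(P[:,2]<.165);Q=P[m]
A=np.c_[Q[:,:2],np.ones(len(Q))]
for _ in range(5):
    w=abs(Q[:,2]-A@(c:=np.linalg.lstsq(A,Q[:,2],rcond=None)[0]))<.008;Q=Q[w];A=A[w]
print("base plane slopes",np.round(c[:2],4),len(Q),"z at grip",c@[.483,.131,1])
E
```

```text
t: 23.67
tool_pos: [0.4825, 0.1306, 0.2369]
tool_rot: [3.085, 0.591, 0.0]
contact_force: [0.3, -0.6, -6.5]
opening: 0.0172
grip_force: 87.9
t23.67 [482.5 130.6 236.9] th 21.70 tilt [ 0.0001 -0.    ] F [ 0.3 -0.6 -6.5] open 17.2 grip 87.9
roll 0.0001 tx 0.6 ty -0.0 tz 1.9
base plane slopes [ 0.0072 -0.0012] 3226 z at grip 0.14723258741181117
```

View pics/lift.png

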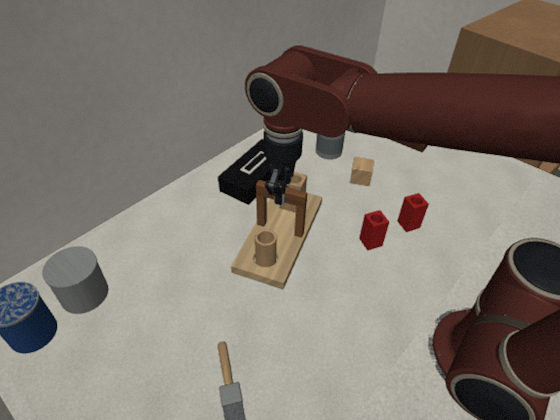

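The carrier hangs level with its base about 123 mm above the table. The round pot is at (265,247), the square pot sits behind the handle near (297,183), and the other objects haven't moved.

```bash
python3 -c "
from station import ctrl
print(ctrl.finish_job())"
```

```text
the job is handed in; nothing more can be done
None
```

Job handed in at about 24 s: both pots are seated in their own recesses, and the arm is holding the loaded carrier level by its handle, about 12 cm above the table. The hand-in returned no verdict.

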